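# Put the grain tester away: piston into the barrel, then the dust cover

### The job

Put the grain test-weight instrument away: stand the brass piston that fits (the one with the small disc) upright on the floor of the measuring barrel, set down gently and not dropped in. Then lower the tall aluminium dust cover over barrel and piston until it stands flat on the wooden base, and let go.

Things in the scene. Friction and masses are not known exactly. Their poses are not given: they have to be found in the camera images.
- piston_center (a point): Loose upright brass piston, 90 mm tall, 0.45 kg: bottom disc 50 mm across, 20 mm thick; 14 mm stem; cylindrical knob 28 mm across from 66 to 90 mm above the underside. Point: on its axis, 45 mm above the underside (knob's middle 33 mm higher). z up, round. A second brass piston with the same stem and knob has a disc 84 mm across: too wide for the barrel.
- cover_center (a point): Loose tall aluminium dust cover, an upside-down cup, 0.3 kg: 104 mm outside, 98 inside, flat top at 103 mm (99 of room inside), knob 28 mm across from 118 to 142 mm above the lower rim. Point: on its axis, 71 mm above the rim (knob's middle 59 mm higher). z up, round. A second cover, same diameter and knob, is only 55 mm to its flat top: too low.
- barrel_floor (a point): Open-topped upright brass tube on a dark wooden base (120 x 120 x 12 mm), fixed: 70 mm inside, 78 outside, 50 deep, rim 62 mm above the table. Point: centre of its floor, level with the base's top; z up. The piston stands 40 mm out of it, with 10 mm of play all round. The cover goes over the whole barrel, 10 mm of play all round, onto the base.
Things that resemble listed ones, but are neither listed nor needed, are in the scene too. Leave any black look-alike of the part that bears cover_center alone.

How it is judged:
By the outcome, as a careful person would: the job done as asked, in the order asked, and still so for the second after the job is handed in, with the robot touching nothing.
It also fails if it takes over 59 s, if anything falls off the work surface, if the arm or the gripper's body presses on something with over 40 N, if the wrist force passes 120 N, or if a joint passes its speed limit or range.

### The arm

A 6-joint arm with a two-finger parallel gripper is mounted at the origin on the work surface. World frame = base frame: x ahead of the robot, y to its left, z up, the work surface at z = 0. Lengths are in m, angles in degrees, forces in N, time in s.
With the tool pointing down it reaches from about 0.35 to 0.875 m from the base axis. Payload 15.5 kg.
Tool frame: the origin (TCP) lies midway between the tips of the shut fingers; the grasp point (between the pads) lies 19 mm behind it; z points along the fingers, y is the line along which they close (so a half turn about z gives the same grasp; the last joint's range is limited). The gripper opens to 85 mm and grips with 20 to 120 N. Pads are 22 mm wide; open, the fingers measure 114 mm over their backs; the gripper's body (76 mm by 85 mm) begins 54 mm behind the grasp point. The pads swing forward as they close: fully open they stand 13 mm farther back than shut.
Start: joints at [-70.961, 28.281, 77.091, -0, 74.628, -5.472], TCP at [0.259, -0.569, 0.231] pointing down, gripper open.
Joint ranges: [-166.48, 166.48], [-47.26, 123.95], [12.59, 153.08], [-70.14, 250.14], [6.76, 159.57], [-176.63, 176.63]. Speed limits (degrees/s): [108.29, 108.29, 147.25, 172.46, 172.46, 172.46].

### API

Orientations are given as [roll, pitch, yaw] about the fixed x, y, z axes, in that order (R = Rz(yaw) Ry(pitch) Rx(roll)).
In Python, from bench import bot, cams gives the robot as it stands. Calls block until the motion is done:
- bot.reach(position, orientation): joint-space move of the TCP to a pose.
- bot.move_l(position, rate=0.15, ori=None): straight line of the TCP; ori=None keeps the orientation; rate is the mean speed in m/s.
- bot.move_j(angles): joint-space move.
- bot.ungrasp() and bot.close(strength=None): open the fingers fully, or close them until they stop; strength is the grip in N (None keeps the last).
- bot.sleep(seconds).
- bot.ik(position, orientation): joint angles nearest the present ones, or None.
- cams.read_camera(name): name is "scene" or "top" or "wrist"; returns (picture, depth): 480x640x3 uint8, red, green, blue; 480x640 float32, m along the optical axis (not along the pixel's ray), 0 where there is no reading.
- cams.camera_info(name): a dict with "mtx" (3x3 intrinsics, pixels), "rvec" (rotation vector, rad) and "tvec" (3), from world to camera coordinates, as OpenCV has them. Camera axes: x right, y down, z forward; pixel columns grow to the right and rows downward; lengths in m; the calibration is good to about 2 mm. A picture is of the moment at which its call begins: read the wrist's pose just before it. camera_info takes no time and is no camera call; for the wrist camera it gives the pose at the moment of the call.
A pose or a line that the arm cannot do raises bot.IKError and nothing moves.
- bot.hand_in(): hands the job in; it is judged then, once.
Readings, each from a call of its own:
- bot.read_clock(): time.
- bot.read_joint_positions(): joint angles.
- bot.read_qvel(): joint speeds.
- bot.read_joint_torque(): joint torques, N m.
- bot.read_position(): TCP position.
- bot.read_orientation(): TCP orientation.
- bot.read_force(): force on the tool from outside, world axes, zero at the start.
- bot.read_moment(): the same for the moment, N m.
- bot.read_width(): finger opening in m.
- bot.read_finger_force(): force on a finger pad.
Only numpy, scipy, OpenCV 4.12 (cv2) and the standard library are available. Lean on these libraries where they do the work, as an engineer would, in place of code of your own. Each camera call takes 0.05 s, during which the arm holds its last target. There are 200 camera calls.

## Working session

There is one attempt and no reset: what is moved stays moved. The work goes in short steps, each a Python script; the robot and the scene stay as the last script left them, time stands still between calls to the robot, and variables do not carry over. Pictures are saved under pics/ and viewed, at most 10 in all, crops included, and the job is handed in when it is done.

```bash
mkdir -p pics
python3 - <<'E'
from bench import bot,cams
import cv2,numpy as np
for n in ("scene","top"):
    p,d=cams.read_camera(n); cv2.imwrite(f"pics/{n}0.png",p[:,:,::-1]); np.savez(f"{n}0.npz",p=p,d=d,**cams.camera_info(n))
    print(n,cams.camera_info(n)["tvec"],(d==0).mean())
print(bot.read_clock(),bot.read_orientation())
E
```

```text
scene [ 0.35580308 -0.22881444  1.16570678] 0.0038346354166666667
top [0.0050799  0.49410325 0.83779286] 0.003987630208333333
0.1 [-1.79937413e+02 -6.16400382e-03  2.45119441e+01]
```

View pics/scene0.png

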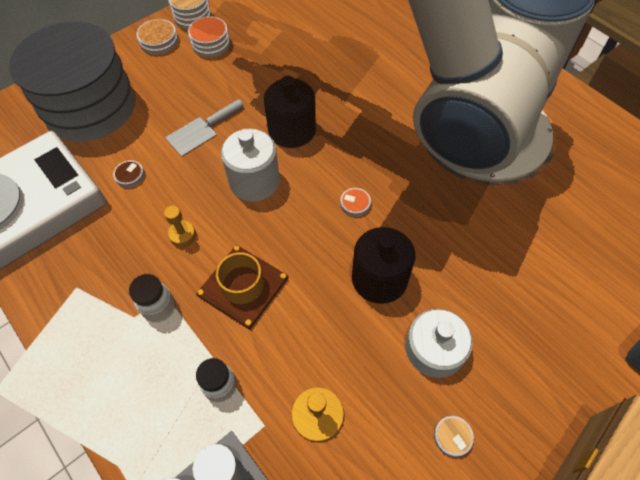

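View pics/top0.png

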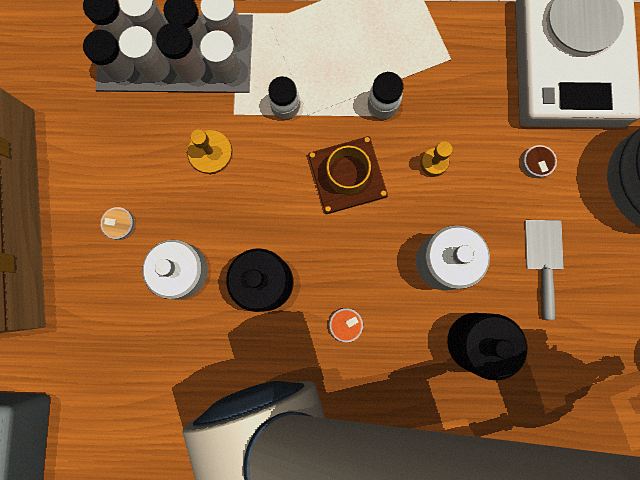

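Scene and top views agree. The tall silver cover is at top (457,257), knob (465,254). The small piston knob is at top (444,149) and scene (174,213). The barrel is at top (348,167) and scene (240,275). The wide piston at top (209,152) and low cover at (174,268) are decoys.

```bash
cat > loc.py <<'E'
import cv2,numpy as np
def cloud(p,d,c):
    R=cv2.Rodrigues(np.array(c["rvec"],float))[0]; t=np.array(c["tvec"],float).ravel(); K=np.array(c["mtx"])
    v,u=np.mgrid[:480,:640]
    P=np.dstack([(u-K[0,2])/K[0,0]*d,(v-K[1,2])/K[1,1]*d,d]).reshape(-1,3)
    W=((P-t)@R).reshape(480,640,3); W[d==0]=np.nan
    return W
def disc(W,c,r,z0,z1):
    m=(np.hypot(W[...,0]-c[0],W[...,1]-c[1])<r)&(W[...,2]>z0)&(W[...,2]<z1)
    q=W[m]
    if len(q)<5: return None
    (x,y),rr=cv2.minEnclosingCircle((q[:,:2]*1000).astype(np.float32))
    return np.round([x,y,rr,q[:,0].mean()*1e3,q[:,1].mean()*1e3,np.median(q[:,2])*1e3,len(q)],1)
E
python3 - <<'E'
from loc import *
S={n:np.load(n+"0.npz") for n in("scene","top")}
W={n:cloud(s["p"],s["d"],s) for n,s in S.items()}
T=W["top"]
for k,(u,v) in dict(pis=(444,149),cov=(465,254),bar=(348,187),widep=(199,137),lowc=(165,267),blk=(255,280),blk2=(497,348),jar1=(283,90),jar2=(387,85),table=(400,200)).items(): print(k,T[v,u].round(4))
g={"pis":T[149,444],"cov":T[254,465]}
for n in W:
    print(n,"pis knob",disc(W[n],g["pis"],.03,.086,.094),"side",disc(W[n],g["pis"],.03,.068,.094))
    print(n,"pis disc",disc(W[n],g["pis"],.04,.017,.023))
    print(n,"cov knob",disc(W[n],g["cov"],.03,.138,.146)); print(n,"cov top",disc(W[n],g["cov"],.07,.099,.107))
    b=T[167,348]; print(n,"rim",disc(W[n],b,.06,.058,.066),"base",disc(W[n],b,.1,.009,.0135))
E
```

```text
pis [ 0.6412 -0.2011  0.0893]
cov [ 0.4582 -0.2189  0.1405]
bar [ 0.5797 -0.0409  0.0616]
widep [0.6576 0.2174 0.0879]
lowc [0.4322 0.2602 0.0943]
blk [0.4117 0.1031 0.1423]
blk2 [ 0.3178 -0.2636  0.1409]
jar1 [0.7495 0.0762 0.0759]
jar2 [ 0.7569 -0.1055  0.0836]
table [ 0.5716 -0.14   -0.0012]
scene pis knob [ 642.1 -200.1   14.8  643.5 -199.3   89.3  169. ] side [ 644.2 -199.8   15.1  643.9 -196.3   88.3  256. ]
scene pis disc [ 643.5 -199.8   25.3  644.1 -196.7   19.8  343. ]
scene cov knob [ 460.4 -217.9   15.3  460.7 -217.4  141.1  156. ]
scene cov top [ 460.7 -216.6   50.4  464.  -211.4  102.4 1418. ]
scene rim [617.8 -39.9  39.9 618.9 -39.   61.1 327. ] base [ 618.   -39.8   83.8  621.6  -31.    11.4 2291. ]
top pis knob [ 642.1 -200.9   13.9  641.7 -201.2   88.9  203. ] side [ 642.4 -201.5   14.5  640.  -199.8   88.4  266. ]
top pis disc [ 641.9 -201.4   25.   637.8 -198.5   18.9  345. ]
top cov knob [ 459.1 -219.2   14.   458.8 -219.1  140.9  255. ]
top cov top [ 458.6 -218.6   49.9  457.9 -217.6  102.  2501. ]
top rim [616.6 -41.1  39.1 615.7 -41.7  60.7 309. ] base [ 617.1  -41.    83.2  612.7  -41.2   11.1 2692. ]
```

```bash
cat > act.py <<'E'
from bench import bot,cams
import numpy as np, cv2
O=[180,0,24.5]
def fz(): return np.mean([bot.read_force()[2] for _ in range(3)])
def pick(x,y,z,lift):
    bot.reach([x,y,z+.09],O); bot.move_l([x,y,z],rate=.1); bot.close(strength=50); bot.sleep(.2)
    print("w",bot.read_width(),"f",bot.read_finger_force())
    bot.move_l([x,y,z+lift],rate=.1); bot.sleep(.2)
    print("lifted w",bot.read_width(),"F",bot.read_force(),bot.read_clock())
def creep(x,y,z,down,dF=1.5):
    """lower in 1 mm steps from z until fz rises by dF, at most `down`"""
    bot.move_l([x,y,z],rate=.06); bot.sleep(.3); f0=fz(); k=0
    while k*.001<down:
        k+=1; bot.move_l([x,y,z-k*.001],rate=.01); bot.sleep(.05); f=fz()
        if f>f0+dF: break
    print("creep",k,f0,f,bot.read_position(),bot.read_clock())
def shot(n,name):
    p,d=cams.read_camera(name); cv2.imwrite(f"pics/{n}.png",p[:,:,::-1]); np.savez(n+".npz",p=p,d=d,**cams.camera_info(name))
E
python3 - <<'E'
from act import *
print(bot.ik([.6422,-.2008,.062],O),bot.ik([.6173,-.0404,.21],O),bot.ik([.4595,-.2182,.114],O),bot.ik([.6173,-.0404,.26],O))
pick(.6422,-.2008,.062,.09)
shot("lift","scene")
E
```

```text
[-2.24449182e+01  4.24065984e+01  7.87905705e+01 -2.54444375e-14
  5.88028311e+01  4.30550818e+01] [-9.27310120e+00  2.89151859e+01  7.95710657e+01 -2.54444375e-14
  7.15137484e+01  5.62268988e+01] [-3.21299819e+01  2.80913532e+01  1.00974911e+02 -2.54444375e-14
  5.09337354e+01  3.33700181e+01] [-9.27310120e+00  2.63362414e+01  7.58123483e+01 -2.54444375e-14
  7.78514104e+01  5.62268988e+01]
w 0.026536886909403215 f 49.30201470851898
lifted w 0.026527938406729953 F [ 0.38681434  0.23505658 -3.54807906] 5.1167
```

View pics/lift.png

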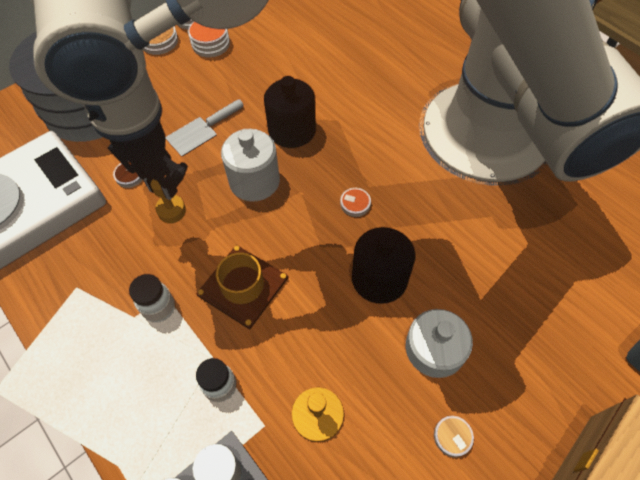

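The piston is held by its knob, with the disc clear of the table at (170,207). Carrying it over the barrel and setting it down by feel.

Run:
```python
from act import *
from loc import *
x,y=.6173,-.0404
s=np.load("lift.npz"); print("held disc",disc(cloud(s["p"],s["d"],s),(.6422,-.2008),.04,.095,.1145))
bot.move_l([x,y,.16],rate=.15)
creep(x,y,.0765,.006)
bot.sleep(.2); bot.ungrasp(); bot.sleep(.2); print(bot.read_width())
bot.move_l([x,y,.18],rate=.12)
bot.reach([.4595,-.2182,.24],O); bot.sleep(.2)
for n in("scene","top"):
    shot("placed_"+n,n); s=np.load(f"placed_{n}.npz"); W=cloud(s["p"],s["d"],s)
    print(n,"knob",disc(W,(x,y),.035,.096,.108),"rim",disc(W,(x,y),.06,.058,.066),"cov",disc(W,(.4595,-.2182),.03,.138,.146))
print(bot.read_clock())
```

```text
held disc [ 641.7 -199.1   26.   644.7 -192.6  108.3  529. ]
creep 3 -3.7938985164627064 7.855576887040416 [ 0.6176848  -0.04052884  0.07424147] 9.1417
0.08552907128693549
scene knob [618.7 -39.1  14.3 618.8 -38.6 101.3 209. ] rim [617.8 -40.3  39.6 618.9 -38.9  61.1 334. ] cov [ 460.1 -218.7   14.9  460.8 -217.1  141.5  156. ]
top knob [617.3 -41.   13.8 616.7 -41.  100.7 211. ] rim [616.9 -41.5  38.9 616.3 -41.1  60.8 310. ] cov None
12.4583
```

View pics/placed_scene.png

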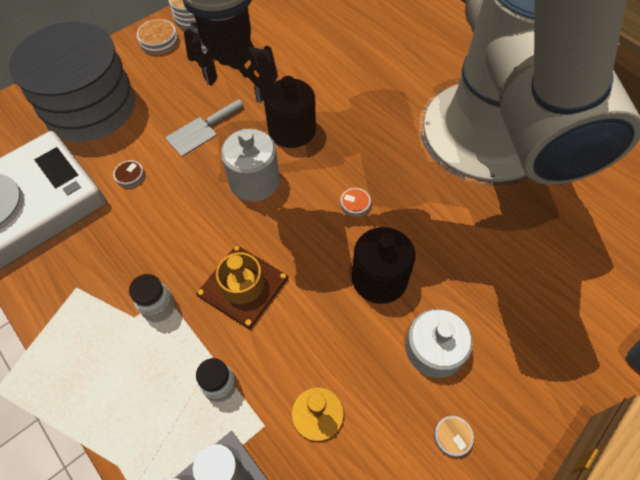

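The piston stands upright and centred in the barrel at (238,270), knob top at 101 mm. Next is the cover.

Run:
```python
from act import *
from loc import *
x,y=.6174,-.0406
pick(.4595,-.2184,.114,.136)
bot.move_l([x,y,.25],rate=.12); bot.sleep(.3)
print(bot.read_position(),bot.read_width(),bot.read_clock())
shot("cov_scene","scene"); s=np.load("cov_scene.npz"); W=cloud(s["p"],s["d"],s)
print("top face",disc(W,(x,y),.07,.232,.244))
```

```text
w 0.026717679813596906 f 49.41138803958893
lifted w 0.026421955138913975 F [-0.00669261  1.10492883 -3.42689398] 16.2583
[ 0.61736151 -0.04071049  0.2500427 ] 0.026926804486367008 18.6917
top face [ 618.1  -38.4   51.5  627.2  -26.2  238.3 2239. ]
```

View pics/cov_scene.png

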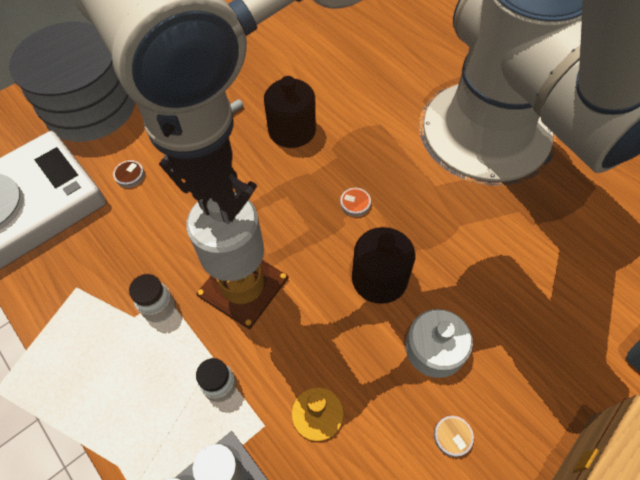

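The cover hangs straight and centred over the barrel and piston at (228,240). Lowering it with force checks.

Run:
```python
from act import *
from loc import *
x,y=.6174,-.0406
f0=fz(); ok=True
for z in (.215,.185,.155,.132):
    bot.move_l([x,y,z],rate=.05); bot.sleep(.1); F=bot.read_force(); print(z,np.round(F,1))
    if F[2]>f0+2.5 or abs(F[0])>4 or abs(F[1])>4: ok=False; break
if ok:
    creep(x,y,.1285,.006)
    p=bot.read_position()
    if p[2]<.128:
        bot.ungrasp(); bot.sleep(.2); bot.move_l([x,y,.25],rate=.12); bot.reach([.45,-.25,.28],O); bot.sleep(.3)
        for n in("scene","top"):
            shot("end_"+n,n); s=np.load(f"end_{n}.npz"); W=cloud(s["p"],s["d"],s)
            print(n,"knob",disc(W,(x,y),.035,.150,.158),"top",disc(W,(x,y),.07,.111,.119))
print(bot.read_clock())
```

```text
0.215 [ 0.1 -0.3 -2.9]
0.185 [-0.9 -0.3 -3.7]
0.155 [ 0.2  0.3 -4.3]
0.132 [-0.2 -1.  -3.4]
creep 3 -3.132783772741489 5.407158768411651 [ 0.61779199 -0.0408614   0.12609254] 23.55
scene knob [618.2 -40.2  14.1 618.1 -39.6 153.7 216. ] top [ 618.5  -39.5   50.5  619.9  -35.7  114.4 2146. ]
top knob [616.9 -41.6  13.8 616.5 -41.6 152.9 228. ] top [ 615.6  -40.9   50.4  614.5  -41.3  113.9 2326. ]
27.0
```

View pics/end_scene.png

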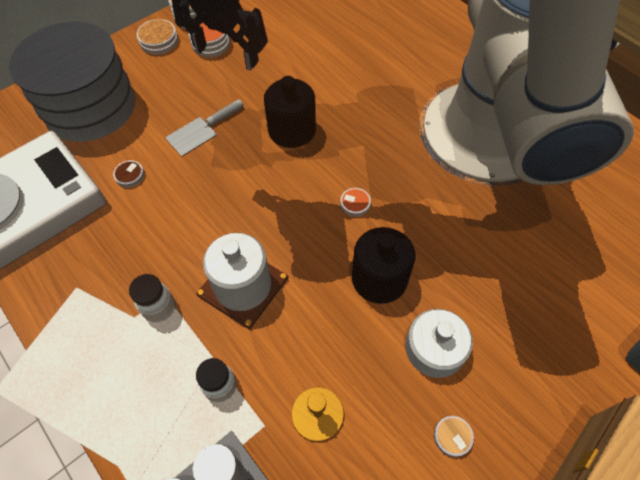

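The cover stands flat on the base at (238,275), with its flat top at about 114–115 mm and its knob top at about 153–154 mm. The gripper is clear.

```bash
python3 -c "
from bench import bot
print(bot.hand_in())"
```

```text
the job is handed in; nothing more can be done
None
```

The small-disc piston was set down gently and stands upright on the barrel floor, the tall aluminium cover sits flat on the wooden base over it, and the job was handed in at about 27 s of the 59 s limit.

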